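# File three bar slices in the specimen drawer

## Task

Pull the upper drawer of the low specimen cabinet right out, then slide the three round bar slices off the front edge of the cabinet's top so that each one drops into an empty cell of its own and lies flat in it; the cell with the hexagonal slice is taken. Then push the drawer fully shut. Do not lift the slices off the top, and leave the hexagonal slice in its cell and everything else where it stands.

Things in the scene. Friction and masses are not known exactly. Their poses are not given: they have to be found in the camera images.
- cabinet: Low white steel cabinet with two drawers, one above the other, fixed on the bench: 430 mm wide (y), 250 mm deep (x), 130 mm high. Its flat top is a bare black sheet 5 mm thick without a rim, surface 130 mm above the bench. Origin: on the bench under the middle of the top's front edge; x points to the cabinet's back, y to its left seen from the robot, z up. Turned by up to 9 degrees.
- drawer (a joint): Upper drawer, slides towards the robot (-x of the cabinet). Value in m: 0 shut, 0.094 right out at its stop; starts up to 0.025 ajar. Light friction (under 4 N), stays where it is left. Its grey front is 10 mm thick, 48 mm high, top edge 125 mm above the bench. Behind it is a row of four cells; right out, that row lies just in front of the top's front edge. A second row always stays inside.
- drawer_handle (a point): Middle of the upper drawer's handle: a level steel bar 10 mm thick and 110 mm long along the cabinet's y, 35 mm in front of the drawer's front, 103 mm above the bench. A like handle of the lower drawer (not used, stays shut) is 63 mm below it, standing out as far. Moves with the drawer.
- cell_1 (a point): First (leftmost) cell of the drawer's row, counted from the left (+y). Empty at the start. 94 x 94 mm inside, pitch 98 mm along y; dividers 4 mm thick, 20 mm high, tops 8 mm below the cabinet's top surface. Point: middle of the cell's floor (102 mm above the bench); axes as the cabinet's. Moves with the drawer.
- cell_2 (a point): Second cell of the drawer's row, counted from the left (+y). Empty at the start. 94 x 94 mm inside, pitch 98 mm along y; dividers 4 mm thick, 20 mm high, tops 8 mm below the cabinet's top surface. Point: middle of the cell's floor (102 mm above the bench); axes as the cabinet's. Moves with the drawer.
- cell_3 (a point): Third cell of the drawer's row, counted from the left (+y). Holds the hexagonal slice. 94 x 94 mm inside, pitch 98 mm along y; dividers 4 mm thick, 20 mm high, tops 8 mm below the cabinet's top surface. Point: middle of the cell's floor (102 mm above the bench); axes as the cabinet's. Moves with the drawer.
- cell_4 (a point): Fourth (rightmost) cell of the drawer's row, counted from the left (+y). Empty at the start. 94 x 94 mm inside, pitch 98 mm along y; dividers 4 mm thick, 20 mm high, tops 8 mm below the cabinet's top surface. Point: middle of the cell's floor (102 mm above the bench); axes as the cabinet's. Moves with the drawer.
- slice_a: Round slice sawn from aluminium bar, 80 mm in diameter, 12 mm thick, about 0.16 kg, lying flat on the cabinet's top at the start, too wide for most grippers to pinch across. Origin: centre of its underside, z up. The three slices are alike and any of them may go in any empty cell.
- slice_b: Round slice sawn from aluminium bar, 80 mm in diameter, 12 mm thick, about 0.16 kg, lying flat on the cabinet's top at the start, too wide for most grippers to pinch across. Origin: centre of its underside, z up. The three slices are alike and any of them may go in any empty cell.
- slice_c: Round slice sawn from aluminium bar, 80 mm in diameter, 12 mm thick, about 0.16 kg, lying flat on the cabinet's top at the start, too wide for most grippers to pinch across. Origin: centre of its underside, z up. The three slices are alike and any of them may go in any empty cell.
- hex_slice: Hexagonal steel slice, 55 mm across flats, 12 mm thick, lying loose in the third cell, where it stays. Origin: centre of its underside.
- ref_block: Square steel hardness reference block, 50 x 50 x 16 mm, lying on the rear part of the cabinet's top. Leave it. Origin: centre of its underside.
- loupe: Loupe with a metal barrel standing on the rear part of the cabinet's top, 36 mm in diameter, 40 mm high. Leave it. Origin: centre of its underside.
- wash_bottle: White wash bottle on the bench to the right of the cabinet, 66 mm in diameter, 190 mm high with its spout. Leave it. Origin: centre of its underside.
- paste_jar: Jar on the bench to the left of the cabinet, 56 mm in diameter, 50 mm high. Leave it. Origin: centre of its underside.
- mount_1: Black resin specimen mount on the bench to the left, 30 mm in diameter, 18 mm high. Leave it. Origin: centre of its underside.
- mount_2: Another such mount beside it. Leave it. Origin: centre of its underside.
- screwdriver: Screwdriver 170 mm long lying on the bench to the right of the cabinet. Leave it.
- indenter_case: Small wooden case on the bench to the right, 70 x 45 x 28 mm. Leave it. Origin: centre of its underside.
- lower_drawer (a joint): Lower drawer of the cabinet: 0 shut. Leave it shut.
There are look-alikes about, which are no part of the job. Leave any red look-alike of the slice_a alone. Leave any orange or pink look-alike of the slice_c alone.

How it is judged:
By the outcome, as a careful person would: the job done as asked, in the order asked, and still so for the second after the job is handed in, with the robot touching nothing.
It also fails if it takes over 67 s, if anything falls off the work surface, if the arm or the gripper's body presses on something with over 40 N, if the wrist force passes 120 N, or if a joint passes its speed limit or range.

## Robot

A 6-joint arm with a two-finger parallel gripper is mounted at the origin on the work surface. World frame = base frame: x ahead of the robot, y to its left, z up, the work surface at z = 0. Lengths are in m, angles in rad, forces in N, time in s.
With the tool pointing down it reaches from about 0.375 to 0.975 m from the base axis. Payload 3.8 kg.
Tool frame: the origin (TCP) lies midway between the tips of the shut fingers; the grasp point (between the pads) lies 19 mm behind it; z points along the fingers, y is the line along which they close (so a half turn about z gives the same grasp; the last joint's range is limited). The gripper opens to 88 mm and grips with 3 to 60 N. Pads are 18 mm wide; open, the fingers measure 123 mm over their backs; the gripper's body (75 mm by 187 mm) begins 45 mm behind the grasp point.
Start: joints at [1.212, 0.264, 1.604, -0, 1.274, -0.037], TCP at [0.213, 0.64, 0.239] pointing down, gripper open.
Joint ranges: [-2.63, 2.63], [-0.94, 2.18], [0.31, 2.57], [-1.31, 4.45], [0, 2.66], [-2.55, 2.55]. Speed limits (rad/s): [2.57, 2.57, 3.14, 3.14, 3.14, 3.14].

## Interface

Orientations are given as a rotation vector (axis times angle).
In Python, from cell import manip, inverse_kinematics, cams, order gives the robot as it stands. Calls block until the motion is done:
- manip.move_pose(position, orientation): joint-space move of the TCP to a pose.
- manip.move_linear(position, rate=0.15, rot=None): straight line of the TCP; rot=None keeps the orientation; rate is the mean speed in m/s.
- manip.set_joints(angles): joint-space move.
- manip.set_gripper(opening, force=None): finger opening in m; force is the grip in N (None keeps the last); returns when the fingers have stopped.
- manip.dwell(seconds).
- inverse_kinematics(position, orientation): joint angles nearest the present ones, or None.
- manip.state(): the state.
- cams.capture(name): name is "scene" or "top" or "wrist"; returns a dict with "image" (420x560x3 uint8, blue, green, red), "z_map" (420x560 float32, m along the optical axis (not along the pixel's ray), 0 where there is no reading), "intrinsics" (3x3 intrinsics, pixels), "position" and "orientation" of the camera in the world; the wrist camera has in their place "T_tool_cam" (4x4, takes a point from camera to tool coordinates, whose origin is the TCP and whose axes are the flange's). Camera axes: x right, y down, z forward; pixel columns grow to the right and rows downward; lengths in m; the calibration is good to about 2 mm. A picture is of the moment at which its call begins: read the wrist's pose just before it.
A pose or a line that the arm cannot do raises manip.IKError and nothing moves.
- order.close_job(): hands the job in; it is judged then, once.
The state is a dict: "clock": time; "joint_pos": joint angles; "joint_velocities": joint speeds; "tau": joint torques, N m; "tool_pos": TCP position; "tcp_rot": TCP orientation; "contact_force": force on the tool from outside, world axes, zero at the start; "moment": the same for the moment, N m; "gripper_width": finger opening in m; "grasp_force": force on a finger pad.
Only numpy, scipy, OpenCV 4.12 (cv2) and the standard library are available. Lean on these libraries where they do the work, as an engineer would, in place of code of your own. Each camera call takes 0.05 s, during which the arm holds its last target. There are 200 camera calls.

## Working session

There is one attempt and no reset: what is moved stays moved. The work goes in short steps, each a Python script; the robot and the scene stay as the last script left them, time stands still between calls to the robot, and variables do not carry over. Pictures are saved under pics/ and viewed, at most 10 in all, crops included, and the job is handed in when it is done.

```bash
ls; mkdir -p pics
python3 - <<'E'
from cell import manip,cams
import cv2,numpy as np
for n in("top","scene"):
    c=cams.capture(n); cv2.imwrite(f"pics/{n}0.png",c["image"]); np.savez(f"{n}0.npz",**c)
    print(n,c["intrinsics"],c["position"],c["orientation"])
print(manip.state())
E
```

```text
pics
top [[537.91806715   0.         275.21903849]
 [  0.         537.91806715 205.5912073 ]
 [  0.           0.           1.        ]] [ 0.32977658 -0.02604611  1.63039068] [-2.1358867   2.15571883 -0.20262995]
scene [[433.95514787   0.         275.11752472]
 [  0.         433.95514787 204.1138338 ]
 [  0.           0.           1.        ]] [ 1.459964   -0.14105879  0.83019815] [-1.7591987  -1.57985592  0.73828729]
{'clock': 0.1, 'joint_pos': array([ 1.21207079e+00,  2.64689473e-01,  1.60525612e+00, -4.15648286e-05,
        1.27368069e+00, -3.69327709e-02]), 'joint_velocities': array([ 0.00185996, -0.00200366, -0.0040447 , -0.00324277, -0.00126081,
       -0.00090973]), 'tau': array([-1.88175295e-04, -5.03620577e+01, -3.58075511e+01,  7.30903144e-02,
        2.32451392e-02, -5.71726525e-05]), 'tool_pos': array([0.21328889, 0.63973371, 0.23749455]), 'tcp_rot': array([-0.50321583, -3.10066153,  0.00314401]), 'contact_force': array([-0.34018499, -0.20931157, -0.40417906]), 'moment': array([ 0.00768473, -0.02265699, -0.02539115]), 'grasp_force': 0.0, 'gripper_width': 0.087947792172384}
```

View pics/top0.png

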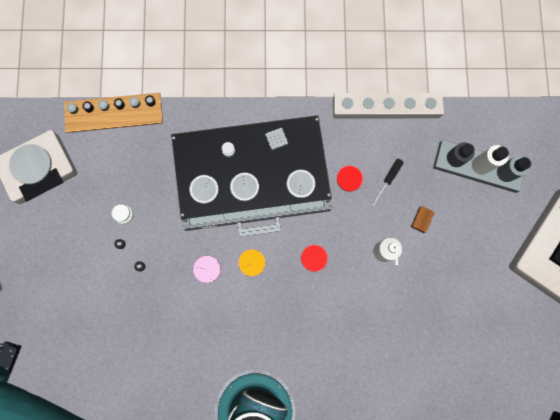

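View pics/scene0.png

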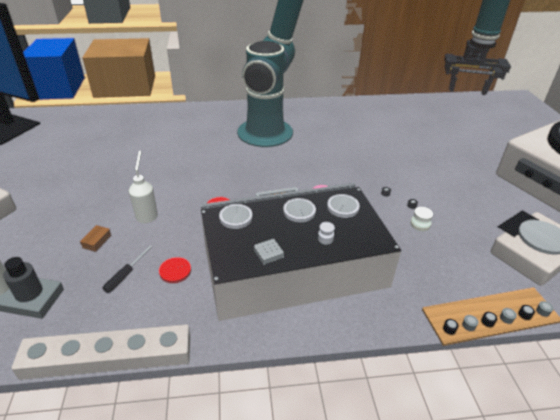

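The top view shows the three grey slices at about (204,189), (245,187) and (301,184) on the black top. The handle is at (260,229). The loupe is at (228,149) and the block at (277,139), both behind the slices. The look-alikes are coloured discs lying on the bench. The scene view agrees. Next I measure.

```bash
cat > h.py <<'E'
import numpy as np,cv2
from scipy.spatial.transform import Rotation as R
def ray(c,uv,z):
    uv=np.atleast_2d(uv).astype(float)
    d=np.c_[uv,np.ones(len(uv))]@np.linalg.inv(c["intrinsics"]).T@R.from_rotvec(c["orientation"]).as_matrix().T
    return c["position"]+d*((z-c["position"][2])/d[:,2])[:,None]
def heights(c):
    v,u=np.mgrid[:420,:560]; p=np.c_[u.ravel(),v.ravel(),np.ones(u.size)]@np.linalg.inv(c["intrinsics"]).T*c["z_map"].reshape(-1,1)
    return (p@R.from_rotvec(c["orientation"]).as_matrix().T+c["position"]).reshape(420,560,3)
def big(m):
    return max(cv2.findContours(m.astype(np.uint8),cv2.RETR_EXTERNAL,cv2.CHAIN_APPROX_NONE)[0],key=cv2.contourArea)
def discs(c,x0=150,x1=350,y0=110,y1=260,thr=90):
    g=cv2.cvtColor(c["image"],cv2.COLOR_BGR2GRAY); m=np.zeros_like(g); m[y0:y1,x0:x1]=(g[y0:y1,x0:x1]>thr)
    out=[]
    for k in cv2.findContours(m,cv2.RETR_EXTERNAL,cv2.CHAIN_APPROX_NONE)[0]:
        (u,v),r=cv2.minEnclosingCircle(k)
        if 11<r<19: out.append((u,v,r,cv2.contourArea(k)))
    return out
E
python3 - <<'E'
from h import *
c=dict(np.load("top0.npz")); g=cv2.cvtColor(c["image"],cv2.COLOR_BGR2GRAY)
P=heights(c); H=P[...,2]
print("z at top",np.median(H[165:175,260:280]))
m=np.zeros_like(g);m[100:250,160:345]=g[100:250,160:345]<60
k=cv2.convexHull(big(m)); r=cv2.minAreaRect(k); b=cv2.boxPoints(r)
w=ray(c,b,.13); print(b,w[:,:2],[np.linalg.norm(w[i]-w[i-1]) for i in range(4)])
mm=(H>.121)&(H<.16)&(P[...,1]<.3)&(P[...,1]>-.3)&(P[...,0]>.3)
for t in(.121,.127):
    k=cv2.convexHull(big((H>t)&(H<.18)&(np.abs(P[...,1])<.4)&(P[...,0]>.3))); w=ray(c,cv2.boxPoints(cv2.minAreaRect(k)),.13);print(t,w[:,:2])
for d in discs(c): print(np.round(d,1),ray(c,d[:2],.142)[0,:2])
print(g[205:240:1,230],g[205:240,260]); print(np.round(H[205:240,230],3))
E
```

```text
z at top 0.1296166591857243
[[170.11288 134.66803]
 [318.35037 114.40534]
 [329.8052  198.20648]
 [181.56772 218.46918]] [[ 0.78886765  0.23785027]
 [ 0.84829787 -0.19132312]
 [ 0.59977917 -0.21790131]
 [ 0.54494784  0.20074836]] [np.float64(0.24672540136210946), np.float64(0.43326868799909213), np.float64(0.24993588853576595), np.float64(0.4222250873935764)]
0.121 [[ 0.79161853  0.23874511]
 [ 0.84836504 -0.19803116]
 [ 0.56685137 -0.22571351]
 [ 0.51518204  0.1988709 ]]
0.127 [[ 0.79115856  0.24019621]
 [ 0.85091041 -0.1961869 ]
 [ 0.59858123 -0.22266212]
 [ 0.54353985  0.2028499 ]]
[ 53  52  51  52  53  53  54  86 169 182 183 182 183 183 176 157 149 125
  82  85 149 161 160 161 166 166 164 163 165 163 162 163 160 159 163] [ 54  53  58  95 170 182 183 183 183 183 167 152 147 116  78  94 154 163
 161 161 162 147 186 194 195 190 194 190 167 162 162 162 161 162 163]
[ 1.27e-01  1.29e-01  1.27e-01  1.37e-01  1.29e-01  1.28e-01  1.24e-01
  1.36e-01  1.05e-01  1.06e-01  1.05e-01  1.00e-01  1.01e-01  1.01e-01
  1.26e-01  1.23e-01  1.25e-01  1.29e-01  1.11e-01  8.70e-02 -2.00e-03
  0.00e+00 -1.00e-03 -7.00e-03  1.00e-03  1.00e-03  1.63e+00 -3.00e-03
 -0.00e+00 -2.00e-03  0.00e+00  6.00e-03 -2.00e-03 -9.00e-03  6.00e-03]
```

```bash
python3 -c "
import cv2;i=cv2.imread('pics/top0.png')[125:245,165:340];cv2.imwrite('pics/crop0.png',cv2.resize(i,None,fx=4.5,fy=4.5,interpolation=cv2.INTER_CUBIC))"
```

```text
(no output)
```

View pics/crop0.png

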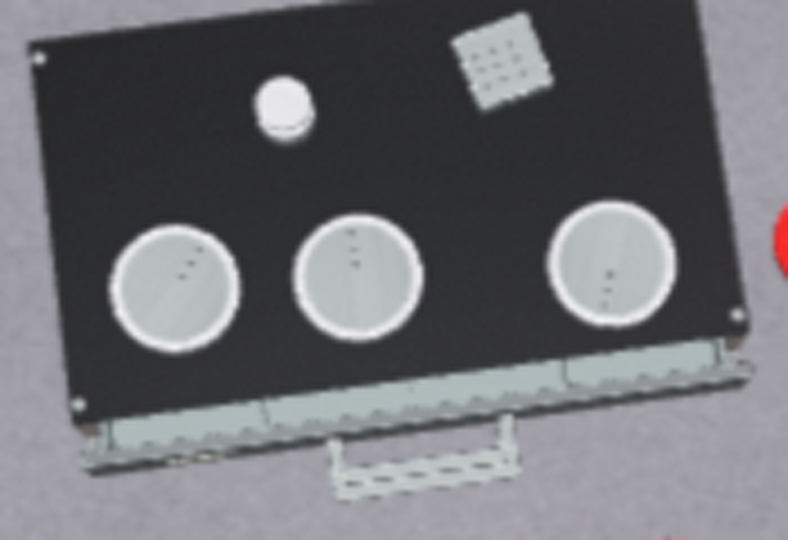

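The crop shows the drawer about 20 mm ajar, with the dark front edge of the top clear above the green cell floors. The slices are the three bright circles. Next I fit the top's edges and the discs precisely.

```bash
cat >> h.py <<'E'
def edge(g,kind,rng,lo,hi,rev=False,thr=85):
    # first dark->bright crossing along columns (kind 'v') or rows ('h')
    pts=[]
    for k in rng:
        s=(g[lo:hi,k] if kind=='v' else g[k,lo:hi]).astype(float)
        if rev: s=s[::-1]
        i=np.flatnonzero((s[:-1]<thr)&(s[1:]>=thr))
        if len(i)==0: continue
        i=i[0]; q=i+(thr-s[i])/(s[i+1]-s[i]); q=(hi-1-q) if rev else lo+q
        pts.append((k,q) if kind=='v' else (q,k))
    return np.float32(pts)
def fit(c,pts,z):
    w=ray(c,pts,z)[:,:2].astype(np.float32)
    vx,vy,x,y=cv2.fitLine(w,cv2.DIST_HUBER,0,.002,.001).ravel()
    return np.array([vx,vy]),np.array([x,y])
def cross(a,b):
    t=np.linalg.solve(np.c_[a[0],-b[0]],b[1]-a[1]); return a[1]+t[0]*a[0]
E
python3 - <<'E'
from h import *
c=dict(np.load("top0.npz")); g=cv2.cvtColor(c["image"],cv2.COLOR_BGR2GRAY)
F=fit(c,np.vstack([edge(g,'v',range(190,325,1),203,235)]),.13)
B=fit(c,edge(g,'v',range(180,312),105,128,True) if 0 else edge(g,'v',range(180,312),100,134,True),.13)
L=fit(c,edge(g,'h',range(145,212),160,188,True),.13)
Rt=fit(c,edge(g,'h',range(125,195),316,345),.13)
cs=[cross(F,L),cross(F,Rt),cross(B,Rt),cross(B,L)]
for i in range(4): print(cs[i],np.linalg.norm(cs[i]-cs[i-1]))
for l in(F,B,L,Rt): print(np.degrees(np.arctan2(l[0][1],l[0][0])))
ym=(cs[0]-cs[1]); ym/=np.linalg.norm(ym); xm=np.array([ym[1],-ym[0]]); O=(cs[0]+cs[1])/2
th=np.arctan2(xm[1],xm[0])
print("O",O,"yaw",np.degrees(th))
np.savez("cab.npz",O=O,th=th)
Rm=np.c_[xm,ym]
m=cv2.fillPoly(np.zeros_like(g),[np.int32([[175,138],[317,119],[327,195],[184,212]])],255)
for k in cv2.findContours(((g>90)&(m>0)).astype(np.uint8),cv2.RETR_EXTERNAL,cv2.CHAIN_APPROX_NONE)[0]:
    if cv2.contourArea(k)<60: continue
    (u,v),a,_=cv2.fitEllipse(k); w=ray(c,(u,v),.142)[0,:2]
    print("obj px",round(u),round(v),np.round(a,1),"w",w,"cab",(w-O)@Rm)
# handle: bright bar mask below the drawer front
P=heights(c)
mm=(P[...,2]>.085)&(P[...,2]<.115)
Q=P[mm]; q=(Q[:,:2]-O)@Rm; s=(q[:,0]<-.05)&(q[:,0]>-.12)&(abs(q[:,1])<.1)
print("handle pts",s.sum(),np.percentile(q[s],[5,50,95],axis=0))
hm=((g>175)).astype(np.uint8); hm[:219]=0;hm[245:]=0;hm[:,:230]=0;hm[:,290:]=0
k=np.argwhere(hm)[:,::-1]; q=(ray(c,k,.108)[:,:2]-O)@Rm
print(len(k),np.percentile(q,[1,10,50,90,99],axis=0))
E
```

```text
[0.54475707 0.2030317 ] 0.24836242
[ 0.5991712  -0.22054215] 0.4270547
[ 0.8458878  -0.18889184] 0.24873842
[0.7910106  0.23532847] 0.42775506
-82.67963
-82.62914
7.4718356
7.310316
O [ 0.57196414 -0.00875522] yaw 7.3203735
obj px 203 189 [28.2 29. ] w [0.62707448 0.13918001] cab [0.07351064 0.13970743]
obj px 244 186 [28.1 28.7] w [0.63358964 0.02509623] cab [0.06543646 0.02572338]
obj px 300 183 [28.  28.6] w [ 0.64133862 -0.13437285] cab [ 0.05280316 -0.13343325]
obj px 228 149 [12.9 14.7] w [0.7425209  0.07157395] cab [0.1794019  0.05794254]
obj px 276 138 [19.9 20.7] w [ 0.77349277 -0.06721521] cab [ 0.19243719 -0.08366172]
handle pts 158 [[-0.06768197 -0.05620761]
 [-0.06304267  0.00037634]
 [-0.0543001   0.05441354]]
277 [[-0.06748411 -0.05832001]
 [-0.06582923 -0.05232832]
 [-0.05647625  0.0009698 ]
 [-0.04661089  0.05230355]
 [-0.03344562  0.0582321 ]]
```

```bash
cat > r.py <<'E'
from h import *
from cell import manip,cams,inverse_kinematics
d=np.load("cab.npz"); O=d["O"]; th=float(d["th"])
xm=np.array([np.cos(th),np.sin(th)]); ym=np.array([-xm[1],xm[0]]); Rm=np.c_[xm,ym]
ROT=R.from_matrix(np.c_[np.r_[-xm,0],np.r_[ym,0],[0,0,-1]]).as_rotvec()
def W(x,y,z): return np.r_[O+Rm@[x,y],z]
def lin(x,y,z,rate=.2): manip.move_linear(W(x,y,z),rate=rate)
def st():
    s=manip.state(); f=s["contact_force"]; return s["clock"],(s["tool_pos"][:2]-O)@Rm,s["tool_pos"][2],np.r_[f[:2]@Rm,f[2]]
def push(dx,n,lim,y,z,rate=.05):
    "creep along cabinet x until |force_x| (beyond bias) exceeds lim"
    f0=st()[3][0]; x=st()[1][0]
    for _ in range(n):
        x+=dx; lin(x,y,z,rate); f=st()[3][0]-f0
        if abs(f)>lim: break
    return x,f
E
python3 - <<'E'
from r import *
c=dict(np.load("top0.npz")); g=cv2.cvtColor(c["image"],cv2.COLOR_BGR2GRAY)
e=[]
for u in list(range(195,235))+list(range(284,318)):
    v0=int(222-(u-230)*.138); s=g[:,u].astype(float)
    for v in range(v0-3,v0+5):
        if s[v]>=118>s[v+1]: e.append((u,v+(s[v]-118)/(s[v]-s[v+1]))); break
q=(ray(c,e,.125)[:,:2]-O)@Rm; face=np.median(q[:,0]); print("face",face,len(e),q[:,0].std())
hx=(face-.028/2-.001); print("hook x",hx)
print(inverse_kinematics(W(hx,0,.2),ROT), [inverse_kinematics(W(x,y,.13),ROT) is not None for x,y in((-.13,0),(.13,.15),(.12,-.15),(-.02,.15),(-.02,-.15))])
np.savez("face.npz",face=face)
E
```

```text
face -0.027756754974757946 69 0.0007878734087178702
hook x -0.04275675497475795
[-7.38354391e-02  1.74138853e-02  1.95659068e+00 -4.44089210e-16
  1.16758808e+00 -1.77239639e+00] [True, True, True, True, True]
```

Run:
```python
from r import *
manip.set_gripper(0.0)
manip.move_pose(W(-.0428,0,.22),ROT); print(st())
lin(-.0428,0,.15); print(st()); lin(-.0428,0,.090,.1); print(st())
lin(-.119,0,.090,.08); print(st())
print(push(-.002,10,8,0,.090)); print(st())
lin(st()[1][0]+.005,0,.090,.1); lin(-.11,0,.24,.25); print(st())
```

```text
(3.975, array([-0.04257848,  0.00058438]), np.float64(0.2200336536238728), array([-0.2454863 , -0.1698777 , -0.22105232]))
(4.475, array([-0.04279905,  0.00034175]), np.float64(0.14991052860586515), array([-0.18262091, -0.11451051,  0.73770046]))
(5.225, array([-0.0422275 , -0.00010343]), np.float64(0.09057972451383921), array([0.85221785, 0.71186927, 0.01857747]))
(6.325, array([-1.19279140e-01,  1.12798104e-04]), np.float64(0.0897070440092157), array([-0.22775151,  0.01456469,  0.24058166]))
(np.float64(-0.12727913995321616), np.float64(10.21211807614721))
(7.325, array([-1.24031716e-01, -1.07953817e-04]), np.float64(0.09053291090955999), array([ 9.98436656,  1.92196701, -9.3079591 ]))
(8.325, array([-0.11106466,  0.00018896]), np.float64(0.23872773973057282), array([-0.51443623,  0.22112506, -0.06303463]))
```

Run:
```python
from r import *
manip.set_gripper(.05)
lin(.075+.06,.140,.22,.3)
c=cams.capture("top"); np.savez("top1.npz",**c)
cv2.imwrite("pics/top1.png",cv2.resize(c["image"][120:265,150:350],None,fx=4,fy=4,interpolation=cv2.INTER_CUBIC)); print(st())
```

```text
(10.3167, array([0.13409434, 0.13934492]), np.float64(0.2200658910692096), array([ 0.38684088, -0.09310677, -0.27351361]))
```

View pics/top1.png

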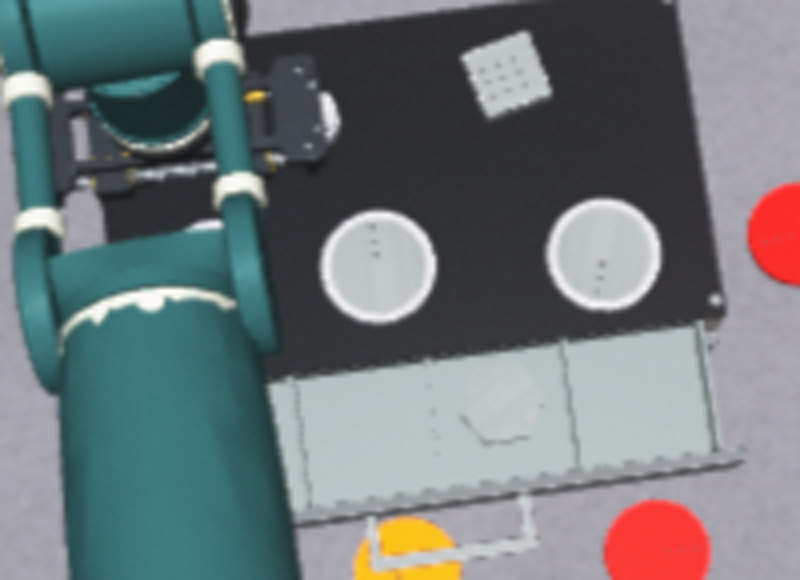

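The drawer is right out. In the crop, the dividers start at about (293,378), (431,362) and (565,345), and the hexagon is in cell 3 at (500,400). I check the cells' y against my cabinet frame and then push the first slice.

```bash
cat >> r.py <<'E'
def slide(cx,cy,ty,z=.134,xend=-.010):
    lin(cx+.056,cy,z,.15); 
    lin(cx+.041,cy,z,.1)
    lin(.018+.040,ty,z,.08); print("aligned",st())
    lin(xend+.012,ty,z,.07); print(st())
    for x in np.arange(xend+.008,xend-1e-6,-.004):
        lin(x,ty,z,.05); s=st()
        if abs(s[3][0])>15: print("force",s); break
    print("end",st())
    lin(st()[1][0]+.02,ty,z+.01,.15); lin(st()[1][0]+.02,ty,.22,.3)
E
python3 - <<'E'
from r import *
c=dict(np.load("top1.npz"))
for p in [(293,378),(308,505),(431,362),(565,345),(578,468),(700,325),(716,450)]:
    uv=(150+(p[0]+.5)/4-.5,120+(p[1]+.5)/4-.5); print(p,(ray(c,uv,.122)[0,:2]-O)@Rm)
slide(.0735,.1397,.147)
E
```

```text
(293, 378) [-0.00222016  0.09553245]
(308, 505) [-0.09294463  0.09616937]
(431, 362) [-0.00402654 -0.00267985]
(565, 345) [-0.00474539 -0.09870433]
(578, 468) [-0.09294237 -0.09521058]
(700, 325) [-0.00341721 -0.19629765]
(716, 450) [-0.09358101 -0.19376809]
aligned (12.2, array([0.05776663, 0.14701982]), np.float64(0.13376875776562477), array([ 0.10402163, -0.02363691, -0.24558465]))
(13.15, array([0.00214588, 0.14699631]), np.float64(0.13412728557864537), array([0.2732829 , 0.00972683, 0.50799295]))
end (13.9, array([-0.01032839,  0.14699664]), np.float64(0.13392936755732887), array([-0.77326988,  0.38601595,  0.35450937]))
```

Run:
```python
from r import *
lin(.0528+.065,-.1334,.22,.35)
c=cams.capture("top"); np.savez("top2.npz",**c)
cv2.imwrite("pics/top2.png",cv2.resize(c["image"][120:265,150:350],None,fx=4,fy=4,interpolation=cv2.INTER_CUBIC)); print(st())
```

```text
(15.6583, array([ 0.11705578, -0.13128936]), np.float64(0.21925180571296543), array([ 0.23697604, -0.21072695,  0.11257184]))
```

View pics/top2.png

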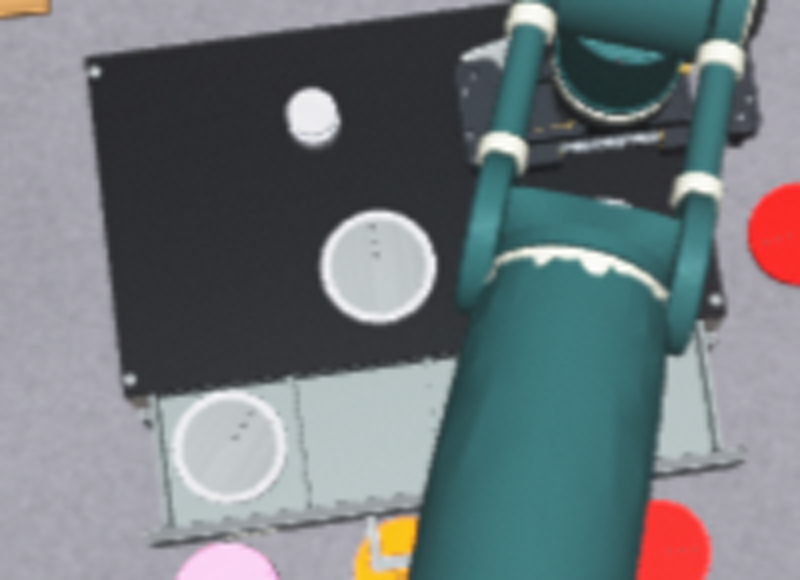

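Slice 1 lies flat in cell 1 at about (230,446) in the crop, and the others are unchanged. I now push the right slice, then the middle one.

Run:
```python
from r import *
slide(.0528,-.1334,-.147)
lin(.0654+.065,.0257,.22,.35)
slide(.0654,.0257,.048)
lin(.10,-.02,.25,.3)
manip.set_gripper(0)
lin(.2,.0,.25,.3)
c=cams.capture("top"); np.savez("top3.npz",**c)
cv2.imwrite("pics/top3.png",cv2.resize(c["image"][120:265,150:350],None,fx=4,fy=4,interpolation=cv2.INTER_CUBIC)); 
c=cams.capture("scene");cv2.imwrite("pics/scene3.png",cv2.resize(c["image"][140:290,180:410],None,fx=3,fy=3,interpolation=cv2.INTER_CUBIC));print(st())
```

```text
aligned (17.3083, array([ 0.05719952, -0.14726508]), np.float64(0.1338206634483063), array([0.14836985, 0.1654418 , 0.43773789]))
(18.2583, array([ 0.00204833, -0.14709093]), np.float64(0.13407156047627197), array([ 0.31649594, -0.68075495, -0.42345628]))
end (19.0083, array([-0.01026026, -0.14699748]), np.float64(0.13397925318425877), array([ 0.33170568, -0.39347769,  0.25592509]))
aligned (22.2833, array([0.05755957, 0.04819876]), np.float64(0.133741519275141), array([ 1.06282435,  0.28087302, -0.63102114]))
(23.2333, array([0.00197673, 0.04798271]), np.float64(0.1340465336484136), array([0.41803028, 0.40267063, 0.81649456]))
end (23.9833, array([-0.01034141,  0.04801209]), np.float64(0.13392750780460003), array([-0.61772536, -0.15580257, -0.31877218]))
(26.6083, array([ 0.19924281, -0.00023209]), np.float64(0.24970425578928698), array([-0.07746845,  0.40151706, -0.40355815]))
```

View pics/top3.png

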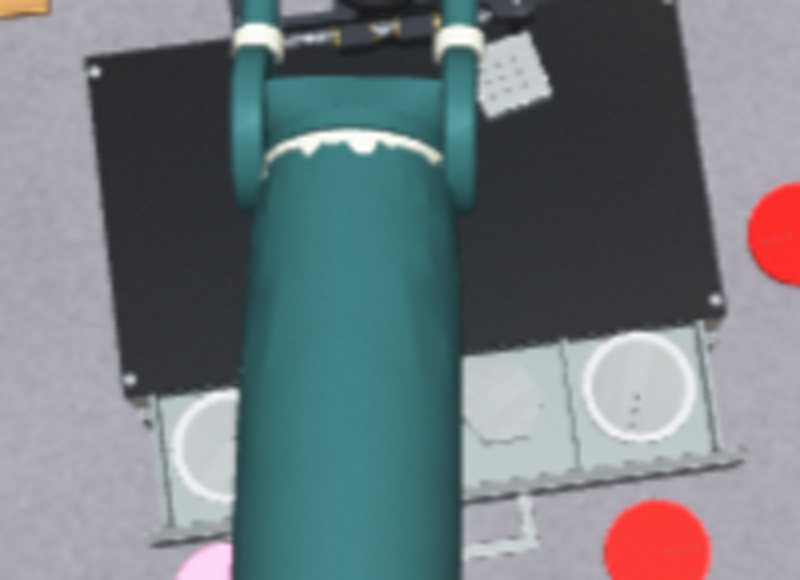

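The right slice lies flat in cell 4 at about (638,386). Cell 2 is hidden by the arm, so I look from a different arm pose.

Run:
```python
from r import *
lin(.1,-.14,.25,.35)
c=cams.capture("top"); np.savez("top4.npz",**c)
cv2.imwrite("pics/top4.png",cv2.resize(c["image"][120:265,150:350],None,fx=4,fy=4,interpolation=cv2.INTER_CUBIC));
```

```text
(no output)
```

View pics/top4.png

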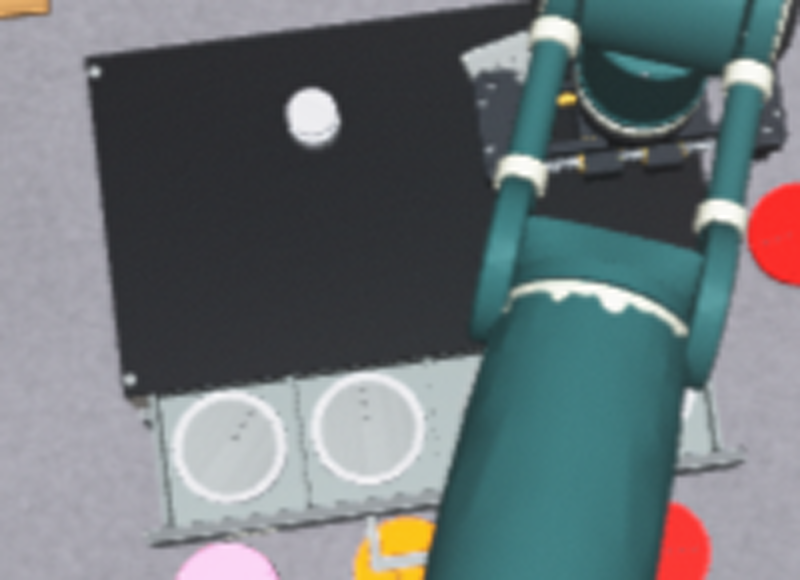

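All three slices lie flat; cell 2's is at about (367,428). Now I shut the drawer by pushing on its front from inside the handle.

Run:
```python
from r import *
lin(-.118,0,.22,.3); lin(-.118,0,.14,.2); lin(-.118,0,.090,.1); print(st())
lin(-.024,0,.090,.07); print(st())
print(push(.002,14,15,0,.090)); print(st())
x=st()[1][0]; lin(x-.006,0,.09,.05); lin(x-.006,0,.23,.2); lin(.15,-.14,.27,.3); print(st())
c=cams.capture("top"); np.savez("top5.npz",**c)
cv2.imwrite("pics/top5.png",cv2.resize(c["image"][100:270,140:360],None,fx=3.5,fy=3.5,interpolation=cv2.INTER_CUBIC))
g=cv2.cvtColor(c["image"],cv2.COLOR_BGR2GRAY); print(g[205:232,215])
```

```text
(29.5167, array([-0.1173733, -0.0001335]), np.float64(0.09065653382469935), array([-0.49860105, -0.21098004,  0.65914691]))
(31.0083, array([-0.02398019, -0.00017971]), np.float64(0.09014577516433409), array([-0.06393979, -0.94415682, -0.23809641]))
(np.float64(-0.015980186541974355), np.float64(-18.381260732194416))
(32.0083, array([-2.10717088e-02, -6.19626919e-05]), np.float64(0.08983731013799275), array([-18.44520052,  -1.18659628,  14.87309142]))
(34.15, array([ 0.14897106, -0.1393797 ]), np.float64(0.2680864215803616), array([ 0.56308726, -0.29643163,  0.07564062]))
[ 53  54  53  54  55  55  55  55  54  71 152 162 158 111 134 104  88 119
 119 163 175 175 174 173 172 171 173]
```

View pics/top5.png

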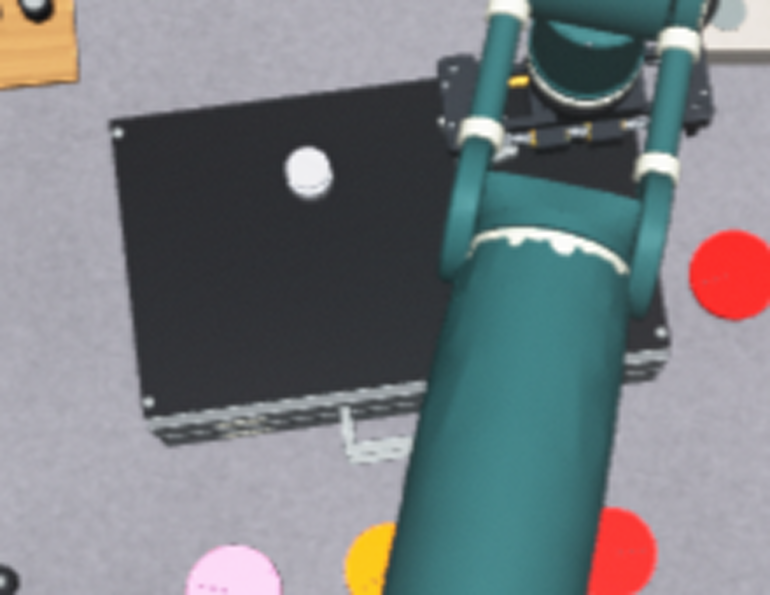

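The drawer looks shut, with a strip of only about 10 mm in front of the top. I confirm the travel numerically.

Run:
```python
from r import *
for n,x0,us in(("top2",-.104,range(190,250)),("top5",-.010,range(190,255)),("top0",-.028,range(190,235))):
    c=dict(np.load(n+".npz")); g=cv2.cvtColor(c["image"],cv2.COLOR_BGR2GRAY); out=[]
    # intensity profile along cabinet x at z=.125, averaged over y .06...15
    K=c["intrinsics"]; Rc=R.from_rotvec(c["orientation"]).as_matrix()
    xs=np.arange(x0-.015,x0+.016,.001); pr=[]
    for x in xs:
        p=np.array([W(x,y,.125) for y in np.linspace(.065,.17,80)]); q=(p-c["position"])@Rc@K.T; q=(q[:,:2]/q[:,2:]).astype(np.float32)
        pr.append(cv2.remap(g,q[None,:,0],q[None,:,1],cv2.INTER_LINEAR).mean())
    print(n,[(round(float(x)*1000),int(v)) for x,v in zip(xs,pr)])
```

```text
top2 [(-119, 186), (-118, 186), (-117, 184), (-116, 183), (-115, 182), (-114, 180), (-113, 176), (-112, 170), (-111, 163), (-110, 153), (-109, 141), (-108, 129), (-107, 120), (-106, 117), (-105, 121), (-104, 134), (-103, 148), (-102, 156), (-101, 158), (-100, 159), (-99, 160), (-98, 162), (-97, 165), (-96, 169), (-95, 172), (-94, 176), (-93, 182), (-92, 188), (-91, 191), (-90, 192), (-89, 193)]
top5 [(-25, 115), (-24, 106), (-23, 101), (-22, 97), (-21, 92), (-20, 91), (-19, 96), (-18, 104), (-17, 106), (-16, 104), (-15, 102), (-14, 104), (-13, 105), (-12, 108), (-11, 118), (-10, 134), (-9, 150), (-8, 158), (-7, 161), (-6, 161), (-5, 160), (-4, 158), (-3, 153), (-2, 140), (-1, 118), (0, 94), (1, 75), (2, 64), (3, 58), (4, 55), (5, 54)]
top0 [(-43, 160), (-42, 160), (-41, 160), (-40, 159), (-39, 158), (-38, 155), (-37, 150), (-36, 140), (-35, 127), (-34, 113), (-33, 103), (-32, 100), (-31, 100), (-30, 101), (-29, 108), (-28, 122), (-27, 137), (-26, 146), (-25, 149), (-24, 151), (-23, 152), (-22, 153), (-21, 156), (-20, 159), (-19, 163), (-18, 166), (-17, 171), (-16, 176), (-15, 179), (-14, 180), (-13, 181)]
```

Open to shut, the front moved from -104 mm to -10 mm, which is the full 94 mm, so the drawer is shut.

```bash
python3 -c "
from cell import order
print(order.close_job())"
```

```text
the job is handed in; nothing more can be done
None
```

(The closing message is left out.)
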